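# Load the cupboard rack in reverse order

## Robot

A 6-joint arm with a two-finger parallel gripper is mounted at the origin on the work surface. World frame = base frame: x ahead of the robot, y to its left, z up, the work surface at z = 0. Lengths are in mm, angles in rad, forces in N, time in s.
With the tool pointing down it reaches from about 350 to 1000 mm from the base axis. Payload 7.1 kg.
Tool frame: the origin (TCP) lies where the fingers leave the gripper's body, on its centre line; the fingertips stand 73 mm ahead of it and the grasp point (between the pads) lies 54 mm ahead of it; z points along the fingers, y is the line along which they close (so a half turn about z gives the same grasp; the last joint's range is limited). The gripper opens to 85 mm and grips with 20 to 120 N. Pads are 22 mm wide; open, the fingers measure 114 mm over their backs; the gripper's body (76 mm by 85 mm) begins 54 mm behind the grasp point. The pads swing forward as they close: fully open they stand 13 mm farther back than shut.
Start: joints at [1.082, 0.423, 1.63, -0, 1.089, -0.019], TCP at [282.91, 557.286, 303.919] pointing down, gripper open.
Joint ranges: [-3, 3], [-0.9, 2.11], [0.09, 2.58], [-1.31, 4.45], [0.11, 2.69], [-2.54, 2.54]. Speed limits (rad/s): [2.39, 2.39, 3.01, 3.14, 3.14, 3.14].

## Interface

Orientations are given as a unit quaternion [x, y, z, w].
In Python, from plant import env, cams, order gives the robot as it stands.
- The arm moves only by the tool carry_out, never from a script. Its argument "motion" is a list of rows, each a list of 5 numbers: the opening, from -1 (shut) to 1 (fully open), then the shift along the tool's x, y, z as a fraction of full scale, then the turn about the tool's z as a fraction of full scale. In form: [[grip, dx, dy, dz, twist], ...]. A call has 1 to 10 rows; each row shifts and turns the commanded pose from where the row before left it, along the tool's axes as they then stand; what a row does not reach is not made up. Full scale, the value 1, is 0.03 m for a shift and 6 degrees for a turn. A row lasts 1/10 s, in which the tool goes at most 50 mm and 8.59 degrees, less where a joint would pass 70% of its speed; a pose out of reach is approached as far as the arm can. A call with a number of a shift or a turn outside -1 to 1 is refused whole. A call with a gripper value outside its range is refused whole. The fingers move at their own pace and stop on an object; "newtons" is the grip in N (left out, the last holds). Time passes only in rows, so rows that do not move let the fingers close. It gives the time, the measured TCP pose, the force, the opening and the grip force at its end, in the units of the state.
- env.get_state(): the state, without advancing time (a new reading comes with each control period).
- cams.snapshot(name): name is "side" or "top"; returns the picture (384x512x3 uint8, blue, green, red); there is no depth.
- cams.camera_params(name): a dict with "fx", "fy", "cx", "cy" (pixels), "R" (3x3) and "t" (3): a world point X has camera coordinates R X + t. Camera axes: x right, y down, z forward; pixel columns grow to the right and rows downward; lengths in mm; the calibration is good to about 2 mm. A picture is of the moment at which its call begins. camera_params takes no time and is no camera call.
- order.close_job(): hands the job in; it is judged then, once.
The state is a dict: "t": time; "qpos": joint angles; "dq": joint speeds; "joint_efforts": joint torques, N m; "tcp_pos": TCP position; "ee_rot": TCP orientation; "ft_force": force on the tool from outside, world axes, zero at the start; "torque": the same for the moment, N m; "finger_gap": finger opening in mm; "gripper_force": force on a finger pad.
Only numpy, scipy, OpenCV 4.12 (cv2) and the standard library are available. Lean on these libraries where they do the work, as an engineer would, in place of code of your own. Each camera call takes 0.05 s, during which the arm holds its last target. There are 200 camera calls.

## Task

The cupboard rack will be turned round when it goes into the cupboard, so load it in reverse: move the four containers from the grey drain rack into the light wooden rack, the one at the drain rack's left end into the wooden rack's right-end bay, the next one beside it, and so on until the right-end one stands at the left end. Left and right are as seen from the robot. Set each down (do not drop it) upright on the floor of its own bay, about in the middle, and tip none over on the way.

Things in the scene. Friction and masses are not known exactly. Their poses are not given: they have to be found in the camera images.
- drain_rack: Grey plastic rack, steel wire along its long sides, full at the start. Fixed; 338 mm long (own y), 92 mm deep (own x, away from the robot). Four open bays in a row, 72 x 72 mm inside, centred at own y +0.123, +0.041, -0.041, -0.123 m, x 0; walls 10 mm thick, tops 16 mm and bay floor 6 mm above the counter. Own +y end is its left end. Origin: centre of its underside, on the counter.
- cupboard_rack: Light wooden rack, empty at the start. Fixed; 338 mm long (own y), 92 mm deep (own x, away from the robot). Four open bays in a row, 72 x 72 mm inside, centred at own y +0.123, +0.041, -0.041, -0.123 m, x 0; walls 10 mm thick, tops 16 mm and bay floor 6 mm above the counter. Own +y end is its left end. Origin: centre of its underside, on the counter.
- mill: loose wooden pepper mill, round, 125 mm tall plus a small steel bead on top (to 135 mm): foot 48 mm across, waist 32 mm at 50 to 60 mm, straight head 44 mm across from 75 to 112 mm (grip it there), then tapering. Origin: centre of its underside, z up. 0.1 to 0.2 kg.
- shaker: loose squat steel salt shaker, round, 52 mm across and straight-sided up to 58 mm, low dome with small holes, 69 mm tall. Origin: centre of its underside, z up. 0.1 to 0.2 kg.
- tin: loose square white tin with a dark line near the top, 48 x 48 mm, 85 mm tall, sides along its own x and y, turned at most 0.15 rad from the rack at the start. Origin: centre of its underside, z up. 0.1 to 0.2 kg.
- jar: loose slim white ceramic jar, round, 42 mm across and straight up to 84 mm, with a 34 mm wide cork on top, 100 mm tall. Origin: centre of its underside, z up. 0.1 to 0.2 kg.
- mill_pad: thin black rubber pad, 64 x 64 x 3 mm, fixed on the floor of the drain rack bay in which the mill stands at the start (all four pads look alike); it stays there and so marks that bay. Origin: centre of its underside.
- shaker_pad: thin black rubber pad, 64 x 64 x 3 mm, fixed on the floor of the drain rack bay in which the shaker stands at the start (all four pads look alike); it stays there and so marks that bay. Origin: centre of its underside.
- tin_pad: thin black rubber pad, 64 x 64 x 3 mm, fixed on the floor of the drain rack bay in which the tin stands at the start (all four pads look alike); it stays there and so marks that bay. Origin: centre of its underside.
- jar_pad: thin black rubber pad, 64 x 64 x 3 mm, fixed on the floor of the drain rack bay in which the jar stands at the start (all four pads look alike); it stays there and so marks that bay. Origin: centre of its underside.
Not all that is in view belongs to the job. Leave any green look-alike of the shaker alone.

How it is judged:
By the outcome, as a careful person would: the job done as asked, in the order asked, and still so for the second after the job is handed in, with the robot touching nothing.
It also fails if it takes over 115 s, if anything falls off the work surface, if the arm or the gripper's body presses on something with over 40 N, if the wrist force passes 120 N, or if a joint passes its speed limit or range.

## Working session

There is one attempt and no reset: what is moved stays moved. The work goes in short steps, Python scripts to look and compute and a tool call to move; the robot and the scene stay as the last step left them, time stands still between calls to the robot, and variables do not carry over. Pictures are saved under pics/ and viewed, at most 14 in all, crops included, and the job is handed in when it is done.

Besides the shell and the picture viewer there is one more tool, called after "Request:" in YAML: its name, and indented under it one key for each argument. carry_out: Moves the arm, as the interface text tells. Its arguments: {"type":"object","properties":{"motion":{"type":"array","items":{"type":"array","items":{"type":"number"}}},"newtons":{"type":"number"}},"required":["motion"]}

```bash
mkdir -p pics; python3 - <<'E'
from plant import env,cams,order
import cv2
for n in("side","top"):
    cv2.imwrite(f"pics/{n}0.png",cams.snapshot(n)); p=cams.camera_params(n); print(n,p)
print(env.get_state())
E
```

```text
side {'fx': 499.6146604652968, 'fy': 499.6146604652968, 'cx': 245.95651181070747, 'cy': 191.72853729440868, 'R': array([[ 0.97032243, -0.24168282,  0.0079877 ],
       [-0.16568405, -0.68853249, -0.70602536],
       [ 0.17613399,  0.6837488 , -0.7081415 ]]), 't': array([-444.04911801,  122.0737194 , 1325.59381065])}
top {'fx': 474.5755948324408, 'fy': 474.5755948324408, 'cx': 257.06384623980483, 'cy': 189.74120898076436, 'R': array([[ 0.02801361, -0.99953857, -0.01174201],
       [-0.99567816, -0.02686105, -0.08890157],
       [ 0.08854514,  0.01418172, -0.9959712 ]]), 't': array([   5.36149858,  464.58377964, 1100.7813298 ])}
{'t': 0.1, 'qpos': array([ 1.08202300e+00,  4.23754052e-01,  1.63059117e+00, -8.08988423e-06,
        1.08858348e+00, -1.89976819e-02]), 'dq': array([-0.00102771, -0.00138963, -0.00054177,  0.00070241, -0.00201831,
       -0.00095035]), 'joint_efforts': array([ 2.91566030e-04, -5.58429801e+01, -2.82444066e+01,  1.42706514e-05,
        3.10529933e-03,  3.31788783e-05]), 'tcp_pos': array([282.72838952, 556.97099773, 303.23862922]), 'ee_rot': array([ 2.32732010e-01,  9.72540675e-01, -6.47506706e-04, -1.64317116e-04]), 'ft_force': array([-0.74014881,  0.10612218,  0.9042334 ]), 'torque': array([-0.00844192,  0.02947784,  0.0226205 ]), 'gripper_force': 0.0, 'finger_gap': 85.05588901927865}
```

View pics/top0.png

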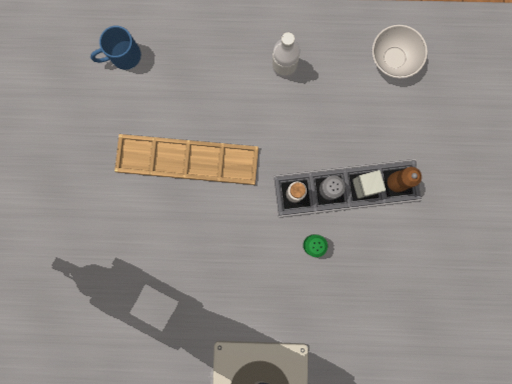

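View pics/side0.png

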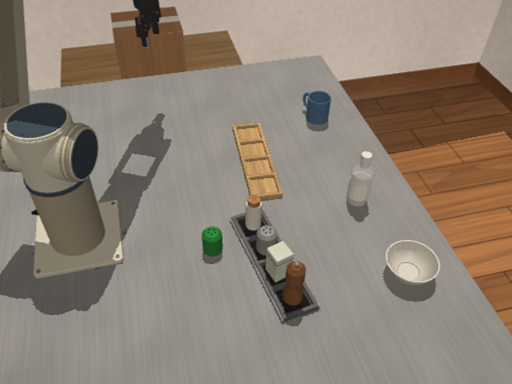

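The top view shows the wooden rack spanning px (118,150)–(257,170). The grey rack runs from (278,195) to (418,178), holding from left to right the jar (297,191), shaker (333,187), tin (371,184) and mill (405,180). The shaker candidates are steel at (333,187) in the rack and green at (316,245) on the counter. The task means the steel one. I'll confirm it in an enlarged crop.

```bash
cat > h.py <<'E'
import numpy as np,cv2
from plant import env,cams,order
def ray(n,u,v,z):
    p=cams.camera_params(n);R,t=p["R"],p["t"];C=-R.T@t
    d=R.T@np.array([(u-p["cx"])/p["fx"],(v-p["cy"])/p["fy"],1]);return (C+d*(z-C[2])/d[2])[:2]
def proj(n,X):
    p=cams.camera_params(n);c=p["R"]@np.array(X,float)+p["t"];return p["fx"]*c[0]/c[2]+p["cx"],p["fy"]*c[1]/c[2]+p["cy"]
E
python3 - <<'E'
from h import *
im=cv2.imread("pics/top0.png");hsv=cv2.cvtColor(im,cv2.COLOR_BGR2HSV)
w=((hsv[...,1]>90)&(hsv[...,0]<30)).astype(np.uint8);w[:, :110]=0;w[:,265:]=0;w[:130]=0;w[190:]=0
g=(im.max(2)<85).astype(np.uint8);g[:,:272]=0;g[:,425:]=0;g[:158]=0;g[222:]=0
for nm,m in(("wood",w),("grey",g)):
    m=cv2.morphologyEx(m,cv2.MORPH_OPEN,np.ones((2,2),np.uint8))
    ys,xs=np.nonzero(m);P=np.array([ray("top",x,y,14) for x,y in zip(xs,ys)],np.float32)
    r=cv2.minAreaRect(P);print(nm,r,cv2.boxPoints(r).round(1).tolist())
cv2.imwrite("pics/c1.png",cv2.resize(im[150:265,265:431],None,fx=4.8,fy=4.8,interpolation=cv2.INTER_CUBIC))
E
```

```text
Traceback (most recent call last):
  File "h.py", line 4, in ray
    p=cams.camera_params(n);R,t=p["R"],p["t"];C=-R.T@t
ValueError: time passes only in moves, steps and waits
```

```bash
sed -i '2a P={n:cams.camera_params(n) for n in ("side","top")}' h.py; sed -i 's/p=cams.camera_params(n);/p=P[n];/' h.py
python3 - <<'E'
from h import *
im=cv2.imread("pics/top0.png");hsv=cv2.cvtColor(im,cv2.COLOR_BGR2HSV)
w=((hsv[...,1]>90)&(hsv[...,0]<30)).astype(np.uint8);w[:, :110]=0;w[:,265:]=0;w[:130]=0;w[190:]=0
g=(im.max(2)<85).astype(np.uint8);g[:,:272]=0;g[:,425:]=0;g[:158]=0;g[222:]=0
for nm,m in(("wood",w),("grey",g)):
    m=cv2.morphologyEx(m,cv2.MORPH_OPEN,np.ones((2,2),np.uint8))
    ys,xs=np.nonzero(m);Q=np.array([ray("top",x,y,14) for x,y in zip(xs,ys)],np.float32)
    r=cv2.minAreaRect(Q);print(nm,r,cv2.boxPoints(r).round(1).tolist())
cv2.imwrite("pics/c1.png",cv2.resize(im[150:265,265:431],None,fx=4.8,fy=4.8,interpolation=cv2.INTER_CUBIC))
E
```

```text
wood ((531.9720458984375, 187.27340698242188), (336.8786926269531, 92.32487487792969), 86.33174896240234) [[475.1000061035156, 22.100000381469727], [567.2999877929688, 16.200000762939453], [588.7999877929688, 352.3999938964844], [496.70001220703125, 358.29998779296875]]
grey ((473.2310791015625, -202.32557678222656), (76.3603744506836, 327.9053649902344), 8.316947937011719) [[411.70001220703125, -45.599998474121094], [459.20001220703125, -370.1000061035156], [534.7000122070312, -359.0], [487.29998779296875, -34.599998474121094]]
```

View pics/c1.png

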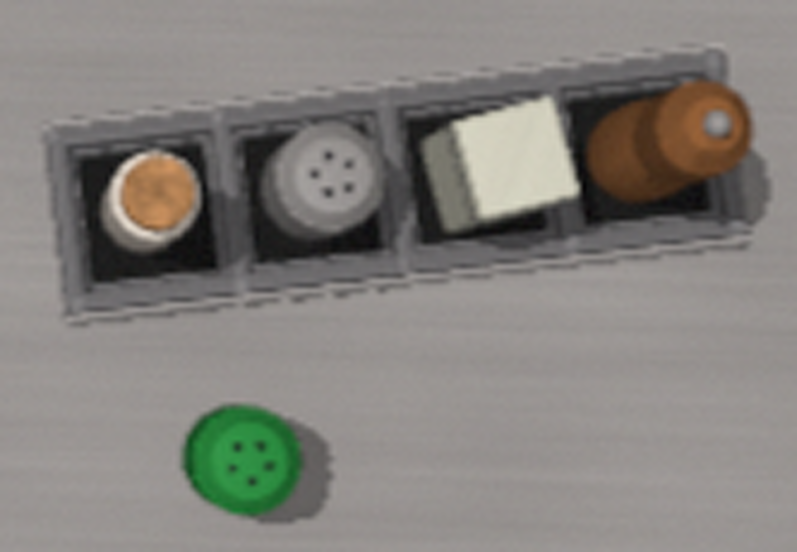

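The crop confirms it. The steel shaker stands in bay 2 at crop (333,179), and the green look-alike is outside the rack at (245,465). The jar cork is at (161,191), the tin top at (512,163) and the mill bead at (717,122).

```bash
python3 - <<'E'
from h import *
f=lambda u,v,z: ray("top",265+(u+.5)/4.8-.5,150+(v+.5)/4.8-.5,z)
c=[f(*q,16) for q in((48,128),(70,320),(750,242),(722,48))]
c=np.array(c);print(c.round(1),np.linalg.norm(np.roll(c,-1,0)-c,axis=1).round(1))
r=cv2.minAreaRect(c.astype(np.float32));ctr=c.mean(0)
d=(c[0]+c[1]-c[2]-c[3]);yaw=np.degrees(np.arctan2(d[1],d[0]))-90;print("grey",ctr,yaw)
def bays(ct,yaw):
    a=np.radians(yaw+90);return [(ct+o*np.array([np.cos(a),np.sin(a)])).round(1).tolist() for o in(123,41,-41,-123)]
print(bays(ctr,yaw));print("wood",bays(np.array([532,187.3]),-3.66))
for n,q in dict(jar=(161,191,109),shaker=(333,179,78),tin=(512,163,94),mill=(717,122,142),green=(252,465,69)).items(): print(n,f(*q).round(1))
t=np.array([f(*q,94) for q in((445,131),(552,97),(580,193),(473,230))]);e=t[0]+t[3]-t[1]-t[2];e2=t[0]+t[1]-t[2]-t[3]
print("tin yaw",np.degrees(np.arctan2(e[1],e[0]))-90,np.degrees(np.arctan2(e2[1],e2[0])),np.linalg.norm(e)/2,np.linalg.norm(e2)/2)
# side check
for n,X in dict(jar=109,shaker=78,tin=94,mill=142).items():
    q=dict(jar=(161,191,109),shaker=(333,179,78),tin=(512,163,94),mill=(717,122,142))[n];x,y=f(*q);print(n,np.round(proj("side",(x,y,X)),1))
E
```

```text
[[ 498.   -22.6]
 [ 403.3  -35.8]
 [ 450.8 -368.8]
 [ 546.7 -355.2]] [ 95.6 336.4  96.9 336.1]
grey [ 474.67062069 -195.57560938] 8.230026391476173
[[457.1, -73.8], [468.8, -155.0], [480.5, -236.2], [492.3, -317.3]]
wood [[539.9, 310.0], [534.6, 228.2], [529.4, 146.4], [524.1, 64.6]]
jar [459.6 -72.4]
shaker [ 470.2 -154.7]
tin [ 478.2 -234.2]
mill [ 493.5 -312.8]
green [ 336.4 -120.2]
tin yaw 19.908599082676687 16.367913700350574 51.985988095551775 46.559772958501206
jar [253.9 199.1]
shaker [266.1 230. ]
tin [278.6 249.9]
mill [296.7 262.5]
```

Request:
carry_out:
  motion:
    - [1,0,0,0.3,0.915]
    - [1,0,0,0.3,0.915]
    - [1,0,0,0.3,0.915]
    - [1,0,0,0.3,0.915]
    - [1,0,0,0.3,0.915]
    - [1,0,0,0.3,0.915]
    - [1,0,0,0.3,0.915]
    - [1,0,0,0.3,0.915]
    - [1,0,0,0.3,0.915]
    - [1,0,0,0.3,0.915]
  newtons: 40

```text
t: 1.1
tcp_pos: [282.8, 557.0, 213.1]
ee_rot: [0.656, 0.754, -0.0, 0.0]
ft_force: [-0.8, 0.0, -0.3]
finger_gap: 85.1
gripper_force: 0.0
```

Request:
carry_out:
  motion:
    - [1,-0.5,0.06,0,0]
    - [1,-0.9,0.12,0,0]
    - [1,-0.9,0.12,0,0]
    - [1,-0.9,0.12,0,0]
    - [1,-0.9,0.12,0,0]
    - [1,-0.9,0.12,0,0]
    - [1,-0.9,0.12,0,0]
    - [1,-0.9,0.12,0,0]
    - [1,-0.9,0.12,0,0]
    - [1,-0.9,0.12,0,0]

```text
t: 2.1
tcp_pos: [353.4, 304.9, 214.2]
ee_rot: [0.654, 0.757, -0.0, 0.0]
ft_force: [-0.4, -0.7, 0.4]
finger_gap: 85.6
gripper_force: 0.0
```

Request:
carry_out:
  motion:
    - [1,-0.9,0.12,0,0]
    - [1,-0.9,0.12,0,0]
    - [1,-0.9,0.12,0,0]
    - [1,-0.9,0.12,0,0]
    - [1,-0.9,0.12,0,0]
    - [1,-0.9,0.12,0,0]
    - [1,-0.9,0.12,0,0]
    - [1,-0.9,0.12,0,0]
    - [1,-0.9,0.12,0,0]
    - [1,-0.9,0.12,0,0]

```text
t: 3.1
tcp_pos: [427.1, 43.0, 214.2]
ee_rot: [0.654, 0.757, -0.0, 0.0]
ft_force: [-0.1, 0.0, -0.6]
finger_gap: 85.7
gripper_force: 0.0
```

```bash
cat > plan.py <<'E'
# usage: plan.py x y z yaw : remaining twist (deg), then dx dy dz (units of 30 mm) after that twist
import sys; from h import *; from scipy.spatial.transform import Rotation as Ro
s=env.get_state();p=s["tcp_pos"];R=Ro.from_quat(s["ee_rot"]).as_matrix()
x,y,z,w=map(float,sys.argv[1:5]);yaw=np.degrees(np.arctan2(R[1,1],R[0,1]));a=np.radians(w)
d=np.array([x,y])-p[:2]
print("t",s["t"],"pos",p.round(1),"yaw",yaw.round(2),"tilt",R[2,2].round(5),"F",s["ft_force"].round(1),"gap",s["finger_gap"].round(1),"gf",s["gripper_force"])
print("twist units",((yaw-w)/6).round(3),"| dx",((-np.sin(a)*d[0]+np.cos(a)*d[1])/30).round(3),"dy",((np.cos(a)*d[0]+np.sin(a)*d[1])/30).round(3),"dz",((p[2]-z)/30).round(3))
E
python3 plan.py 459.6 -72.4 120 8.2
```

```text
Traceback (most recent call last):
  File "plan.py", line 6, in <module>
    print("t",s["t"],"pos",p.round(1),"yaw",yaw.round(2),"tilt",R[2,2].round(5),"F",s["ft_force"].round(1),"gap",s["finger_gap"].round(1),"gf",s["gripper_force"])
                                                                                                                 ^^^^^^^^^^^^^^^^^^^^^
AttributeError: 'float' object has no attribute 'round'
```

```bash
sed -i 's/s\["finger_gap"\].round(1)/s["finger_gap"]/' plan.py; python3 plan.py 459.6 -72.4 120 8.2
```

```text
t 3.1 pos [427.1  43.  214.2] yaw 8.32 tilt -1.0 F [-0.1  0.  -0.6] gap 85.68876997029521 gf 0.0
twist units 0.02 | dx -3.962 dy 0.524 dz 3.141
```

Request:
carry_out:
  motion:
    - [1,-0.9,0.12,0,0.02]
    - [1,-0.9,0.12,0,0]
    - [1,-0.9,0.12,0,0]
    - [1,-0.9,0.12,0,0]
    - [1,-0.36,0.044,0,0]
    - [1,0,0,0.5,0]
    - [1,0,0,0.7,0]
    - [1,0,0,0.7,0]
    - [1,0,0,0.5,0]
    - [1,0,0,0,0]

```text
t: 4.1
tcp_pos: [458.1, -70.3, 140.5]
ee_rot: [0.655, 0.755, -0.001, -0.002]
ft_force: [0.1, -0.3, -0.1]
finger_gap: 85.6
gripper_force: 0.0
```

```bash
python3 plan.py 459.6 -72.4 120 8.2; python3 -c "
from h import *
a=cams.snapshot('side')[130:330,170:350];b=cams.snapshot('top')[130:230,240:430]
a=cv2.resize(a,None,fx=2,fy=2);b=cv2.resize(b,None,fx=2.2,fy=2.2)
o=np.zeros((400,800,3),np.uint8);o[:a.shape[0],:a.shape[1]]=a;o[:b.shape[0],370:370+b.shape[1]]=b
cv2.imwrite('pics/g1.png',o)"
```

```text
t 4.1 pos [458.1 -70.3 140.5] yaw 8.14 tilt -0.99999 F [ 0.1 -0.3 -0.1] gap 85.57281296698936 gf 0.0
twist units -0.01 | dx -0.075 dy 0.04 dz 0.684
```

View pics/g1.png

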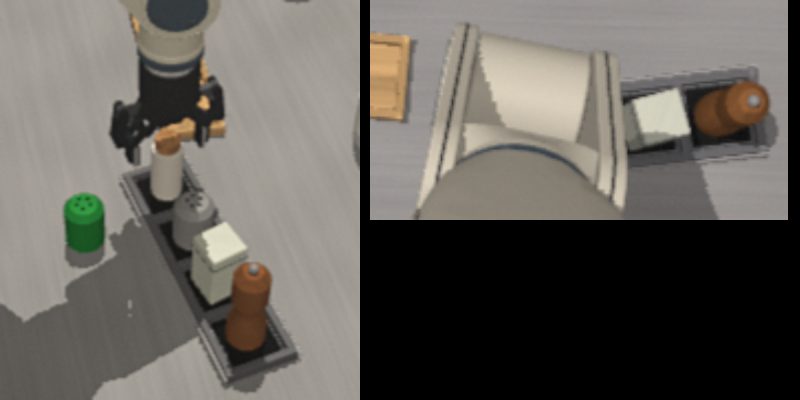

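The crop shows the two fingers, at (125,130) and (215,110), straddling the jar cork at (167,143). The jar is centred, so I'll descend and grip.

Request:
carry_out:
  motion:
    - [1,-0.07,0.04,0.3,0]
    - [1,0,0,0.38,0]
    - [1,0,0,0,0]
    - [-1,0,0,0,0]
    - [-1,0,0,0,0]
    - [-1,0,0,0,0]
    - [-1,0,0,0,0]
    - [-1,0,0,0,0]
    - [-1,0,0,0,0]
    - [-1,0,0,0,0]

```text
t: 5.2
tcp_pos: [461.4, -72.7, 121.8]
ee_rot: [0.656, 0.755, 0.0, 0.0]
ft_force: [-1.9, 0.6, 6.1]
finger_gap: 41.6
gripper_force: 40.0
```

```bash
python3 plan.py 524.1 64.6 170 -3.66
```

```text
t 5.2 pos [461.4 -72.7 121.8] yaw 8.06 tilt -1.0 F [-1.9  0.6  6.1] gap 41.6110965266825 gf 40.02339077764191
twist units 1.954 | dx 4.701 dy 1.794 dz -1.608
```

Request:
carry_out:
  motion:
    - [-1,0,0,-0.2,0]
    - [-1,0,0,-0.4,0]
    - [-1,0,0,-0.6,0]
    - [-1,0,0,-0.6,0.5]
    - [-1,0,0,0,0.5]
    - [-1,0,0,0,0.5]
    - [-1,0,0,0,0.45]
    - [-1,0,0,0,0]
    - [-1,0,0,0,0]

```text
t: 6.1
tcp_pos: [461.4, -72.7, 176.0]
ee_rot: [0.729, 0.685, 0.0, 0.0]
ft_force: [1.2, 0.5, -1.6]
finger_gap: 41.3
gripper_force: 40.3
```

```bash
python3 plan.py 524.1 64.6 130 -3.66
```

```text
t 6.1 pos [461.4 -72.7 176. ] yaw -3.56 tilt -1.0 F [ 1.2  0.5 -1.6] gap 41.310772051368225 gf 40.25790256855544
twist units 0.017 | dx 4.7 dy 1.795 dz 1.533
```

Request:
carry_out:
  motion:
    - [-1,0.5,0.2,0,0.01]
    - [-1,0.9,0.34,0,0]
    - [-1,0.9,0.34,0,0]
    - [-1,0.9,0.34,0,0]
    - [-1,0.9,0.34,0,0]
    - [-1,0.6,0.24,0,0]
    - [-1,0,0,0.3,0]
    - [-1,0,0,0.6,0]
    - [-1,0,0,0.5,0]
    - [-1,0,0,0,0]

```text
t: 7.1
tcp_pos: [522.4, 63.9, 131.5]
ee_rot: [0.729, 0.684, -0.002, -0.001]
ft_force: [-0.2, 0.1, -1.3]
finger_gap: 41.6
gripper_force: 40.2
```

```bash
python3 plan.py 524.1 64.6 118.8 -3.66
```

```text
t 7.1 pos [522.4  63.9 131.5] yaw -3.67 tilt -0.99999 F [-0.2  0.1 -1.3] gap 41.590677153737964 gf 40.238946349709295
twist units -0.002 | dx 0.028 dy 0.055 dz 0.424
```

Request:
carry_out:
  motion:
    - [-1,0.03,0.05,0.15,0]
    - [-1,0,0,0.15,0]
    - [-1,0,0,0.08,0]
    - [-1,0,0,0.03,0]
    - [-1,0,0,0,0]
    - [-1,0,0,0,0]

```text
t: 7.7
tcp_pos: [525.9, 65.4, 121.4]
ee_rot: [0.73, 0.684, 0.0, 0.0]
ft_force: [0.4, -0.9, -0.5]
finger_gap: 41.2
gripper_force: 40.3
```

```bash
python3 plan.py 524.1 64.6 118.8 -3.66
```

```text
t 7.7 pos [525.9  65.4 121.4] yaw -3.69 tilt -1.0 F [ 0.4 -0.9 -0.5] gap 41.19258159514115 gf 40.26057993352879
twist units -0.005 | dx -0.029 dy -0.06 dz 0.088
```

Request:
carry_out:
  motion:
    - [-1,-0.03,-0.06,0.03,0]
    - [-1,0,0,0.03,0]
    - [-1,0,0,0.02,0]
    - [-1,0,0,0,0]
    - [-1,0,0,0,0]
    - [-1,0,0,0,0]

```text
t: 8.3
tcp_pos: [523.9, 64.6, 118.9]
ee_rot: [0.73, 0.684, -0.0, -0.0]
ft_force: [-1.0, -0.7, 1.3]
finger_gap: 41.1
gripper_force: 40.4
```

Request:
carry_out:
  motion:
    - [-1,0,0,0.02,0]
    - [-1,0,0,0,0]
    - [-1,0,0,0,0]

```text
t: 8.6
tcp_pos: [523.9, 64.6, 118.7]
ee_rot: [0.73, 0.684, -0.0, -0.0]
ft_force: [-2.6, -0.1, 7.6]
finger_gap: 41.4
gripper_force: 40.9
```

Request:
carry_out:
  motion:
    - [1,0,0,0,0]
    - [1,0,0,0,0]
    - [1,0,0,0,0]
    - [1,0,0,0,0]
    - [1,0,0,-0.5,0]
    - [1,0,0,-0.9,-0.5]
    - [1,0,0,-0.9,-0.5]
    - [1,0,0,-0.9,-0.5]
    - [1,0,0,0,-0.47]
    - [1,0,0,0,0]

```text
t: 9.6
tcp_pos: [524.5, 64.6, 216.1]
ee_rot: [0.655, 0.756, 0.001, 0.001]
ft_force: [-0.3, 0.2, 0.6]
finger_gap: 85.1
gripper_force: 0.0
```

```bash
python3 plan.py 470.2 -154.7 98 8.2;python3 -c "
from h import *
a=cams.snapshot('side')[80:280,150:350]
cv2.imwrite('pics/g2.png',cv2.resize(a,None,fx=2.5,fy=2.5))"
```

```text
t 9.6 pos [524.5  64.6 216.1] yaw 8.15 tilt -1.0 F [-0.3  0.2  0.6] gap 85.05196117131702 gf 0.0
twist units -0.009 | dx -6.978 dy -2.834 dz 3.938
```

View pics/g2.png

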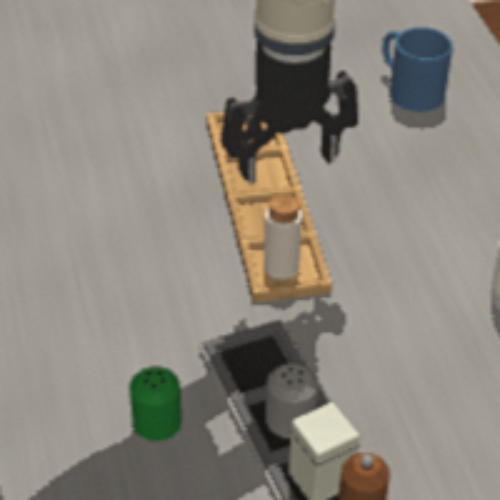

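The jar stands upright in the right-end wooden bay, with its base at (283,275). The shaker is next.

Request:
carry_out:
  motion:
    - [1,-0.48,-0.2,0,0]
    - [1,-0.9,-0.36,0,0]
    - [1,-0.9,-0.36,0,0]
    - [1,-0.9,-0.36,0,0]
    - [1,-0.9,-0.37,0,0]
    - [1,-0.9,-0.37,0,0]
    - [1,-0.9,-0.37,0,0]
    - [1,-0.7,-0.28,0,0]
    - [1,-0.4,-0.16,0,0]
    - [1,0,0,0.4,0]

```text
t: 10.65
tcp_pos: [469.6, -156.4, 202.6]
ee_rot: [0.656, 0.754, 0.0, 0.001]
ft_force: [0.6, 0.0, 0.1]
finger_gap: 85.1
gripper_force: 0.0
```

Request:
carry_out:
  motion:
    - [1,0,0,0.7,0]
    - [1,0,0,0.7,0]
    - [1,0,0,0.7,0]
    - [1,0,0,0.4,0]
    - [1,0,0,0,0]
    - [1,0,0,0,0]

```text
t: 11.25
tcp_pos: [469.6, -154.3, 127.1]
ee_rot: [0.655, 0.756, -0.0, -0.0]
ft_force: [-0.2, 0.4, 1.1]
finger_gap: 85.3
gripper_force: 0.0
```

```bash
python3 plan.py 470.2 -154.7 98 8.2
```

```text
t 11.25 pos [ 469.6 -154.3  127.1] yaw 8.15 tilt -1.0 F [-0.2  0.4  1.1] gap 85.28144613766852 gf 0.0
twist units -0.009 | dx -0.015 dy 0.019 dz 0.969
```

Request:
carry_out:
  motion:
    - [1,0,0.02,0.5,0]
    - [1,0,0,0.47,0]
    - [1,0,0,0,0]
    - [-1,0,0,0,0]
    - [-1,0,0,0,0]
    - [-1,0,0,0,0]
    - [-1,0,0,0,0]
    - [-1,0,0,0,0]
    - [-1,0,0,0,0]
    - [-1,0,0,0,0]

```text
t: 12.25
tcp_pos: [470.5, -154.8, 98.9]
ee_rot: [0.655, 0.755, 0.0, 0.001]
ft_force: [-0.5, 0.1, 7.4]
finger_gap: 50.6
gripper_force: 42.1
```

Request:
carry_out:
  motion:
    - [-1,0,0,-0.2,0]
    - [-1,0,0,-0.5,0]
    - [-1,0,0,-0.9,0]
    - [-1,0,0,-0.9,0]
    - [-1,0,0,-0.9,0.5]
    - [-1,0,0,-0.6,0.5]
    - [-1,0,0,0,0.5]
    - [-1,0,0,0,0.48]
    - [-1,0,0,0,0]
    - [-1,0,0,0,0]

```text
t: 13.25
tcp_pos: [469.9, -154.6, 218.2]
ee_rot: [0.729, 0.684, -0.0, -0.0]
ft_force: [0.6, -0.6, -0.7]
finger_gap: 51.0
gripper_force: 41.9
```

```bash
python3 plan.py 529.4 146.4 98 -3.66
```

```text
t 13.25 pos [ 469.9 -154.6  218.2] yaw -3.68 tilt -1.0 F [ 0.6 -0.6 -0.7] gap 50.98458288449264 gf 41.91035343334079
twist units -0.004 | dx 10.138 dy 1.339 dz 4.007
```

Request:
carry_out:
  motion:
    - [-1,0.5,0.07,0,0]
    - [-1,0.9,0.12,0,0]
    - [-1,0.9,0.12,0,0]
    - [-1,0.9,0.12,0,0]
    - [-1,0.9,0.12,0,0]
    - [-1,0.9,0.12,0,0]
    - [-1,0.9,0.12,0,0]
    - [-1,0.9,0.12,0,0]
    - [-1,0.9,0.12,0,0]
    - [-1,0.9,0.12,0,0]

```text
t: 14.25
tcp_pos: [521.3, 101.6, 217.9]
ee_rot: [0.729, 0.684, -0.0, -0.0]
ft_force: [0.3, -0.8, -1.2]
finger_gap: 50.3
gripper_force: 41.9
```

Request:
carry_out:
  motion:
    - [-1,0.9,0.11,0,0]
    - [-1,0.64,0.08,0,0]
    - [-1,0,0,0,0]
    - [-1,0,0,0.4,0]
    - [-1,0,0,0.7,0]
    - [-1,0,0,0.7,0]
    - [-1,0,0,0.7,0]
    - [-1,0,0,0.4,0]
    - [-1,0,0,0,0]
    - [-1,0,0,0,0]

```text
t: 15.25
tcp_pos: [530.2, 145.8, 131.1]
ee_rot: [0.73, 0.683, -0.0, -0.0]
ft_force: [0.4, 0.2, -1.7]
finger_gap: 50.5
gripper_force: 42.0
```

```bash
python3 plan.py 529.4 146.4 95.5 -3.66
```

```text
t 15.25 pos [530.2 145.8 131.1] yaw -3.78 tilt -1.0 F [ 0.4  0.2 -1.7] gap 50.54379489594712 gf 41.95487240329385
twist units -0.02 | dx 0.017 dy -0.027 dz 1.186
```

Request:
carry_out:
  motion:
    - [-1,0.02,-0.02,0.4,0]
    - [-1,0,0,0.4,0]
    - [-1,0,0,0.2,0]
    - [-1,0,0,0.1,0]
    - [-1,0,0,0.05,0]
    - [-1,0,0,0,0]
    - [-1,0,0,0,0]
    - [-1,0,0,0,0]

```text
t: 16.05
tcp_pos: [529.8, 147.0, 96.9]
ee_rot: [0.73, 0.684, 0.0, 0.0]
ft_force: [-0.5, 0.0, -1.5]
finger_gap: 51.0
gripper_force: 42.0
```

Request:
carry_out:
  motion:
    - [-1,0,0,0.03,0]
    - [-1,0,0,0.02,0]
    - [-1,0,0,0,0]
    - [-1,0,0,0,0]
    - [-1,0,0,0,0]

```text
t: 16.55
tcp_pos: [529.8, 147.0, 95.9]
ee_rot: [0.73, 0.684, 0.0, 0.0]
ft_force: [-2.1, -0.4, 6.1]
finger_gap: 50.6
gripper_force: 42.8
```

Request:
carry_out:
  motion:
    - [1,0,0,0,0]
    - [1,0,0,0,0]
    - [1,0,0,0,0]
    - [1,0,0,0,0]
    - [1,0,0,-0.6,0]
    - [1,0,0,-0.9,-0.5]
    - [1,0,0,-0.9,-0.5]
    - [1,0,0,-0.9,-0.5]
    - [1,0,0,-0.9,-0.49]
    - [1,0,0,-0.6,0]

```text
t: 17.55
tcp_pos: [530.0, 147.0, 241.0]
ee_rot: [0.654, 0.756, 0.001, 0.001]
ft_force: [0.2, 0.3, 0.5]
finger_gap: 85.3
gripper_force: 0.0
```

```bash
python3 plan.py 493.5 -312.8 154 8.2
```

```text
t 17.55 pos [530. 147. 241.] yaw 8.27 tilt -1.0 F [0.2 0.3 0.5] gap 85.27746892713574 gf 0.0
twist units 0.011 | dx -14.997 dy -3.391 dz 2.901
```

Request:
carry_out:
  motion:
    - [1,-0.5,-0.11,0,0]
    - [1,-0.9,-0.2,0,0]
    - [1,-0.9,-0.2,0,0]
    - [1,-0.9,-0.2,0,0]
    - [1,-0.9,-0.2,0,0]
    - [1,-0.9,-0.2,0,0]
    - [1,-0.9,-0.2,0,0]
    - [1,-0.9,-0.2,0,0]
    - [1,-0.9,-0.2,0,0]
    - [1,-0.9,-0.2,0,0]

```text
t: 18.55
tcp_pos: [508.3, -118.3, 237.8]
ee_rot: [0.655, 0.756, -0.001, -0.001]
ft_force: [0.2, -0.2, 0.4]
finger_gap: 85.4
gripper_force: 0.0
```

Request:
carry_out:
  motion:
    - [1,-0.9,-0.21,0,0]
    - [1,-0.9,-0.21,0,0]
    - [1,-0.9,-0.21,0,0]
    - [1,-0.9,-0.21,0,0]
    - [1,-0.9,-0.21,0,0]
    - [1,-0.9,-0.21,0,0]
    - [1,-0.7,-0.15,0,0]
    - [1,-0.3,-0.07,0,0]
    - [1,0,0,0,0]
    - [1,0,0,0,0]

```text
t: 19.55
tcp_pos: [492.4, -312.4, 238.4]
ee_rot: [0.655, 0.756, 0.0, -0.001]
ft_force: [-0.7, 0.2, 0.1]
finger_gap: 85.5
gripper_force: 0.0
```

```bash
python3 plan.py 493.5 -312.8 154 8.2;python3 -c "
from h import *
a=cams.snapshot('side')[80:330,150:400]
cv2.imwrite('pics/g3.png',cv2.resize(a,None,fx=2.4,fy=2.4))"
```

```text
t 19.55 pos [ 492.4 -312.4  238.4] yaw 8.16 tilt -1.0 F [-0.7  0.2  0.1] gap 85.4684010633088 gf 0.0
twist units -0.006 | dx -0.019 dy 0.034 dz 2.814
```

View pics/g3.png

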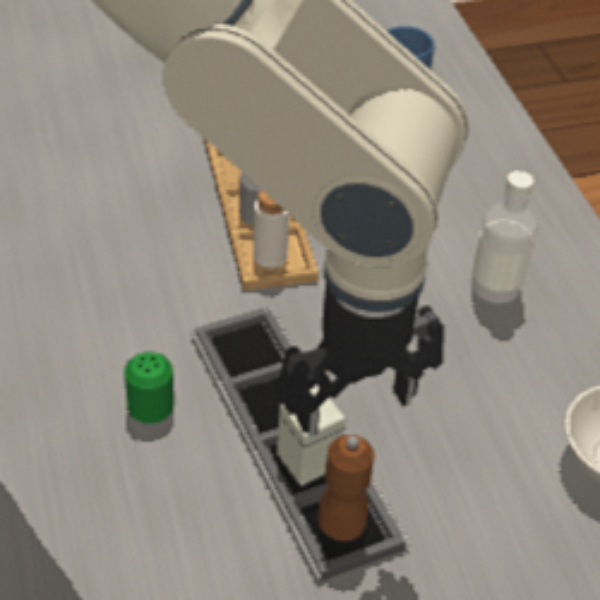

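The shaker and jar stand in the wooden rack. The open gripper is above the mill, whose bead is at (352,442). I'll descend now.

Request:
carry_out:
  motion:
    - [1,-0.02,0.03,0.4,0]
    - [1,0,0,0.7,0]
    - [1,0,0,0.7,0]
    - [1,0,0,0.6,0]
    - [1,0,0,0.38,0]
    - [1,0,0,0,0]
    - [1,0,0,0,0]

```text
t: 20.3
tcp_pos: [494.2, -313.2, 155.7]
ee_rot: [0.655, 0.756, -0.0, -0.0]
ft_force: [1.1, -0.5, 0.5]
finger_gap: 85.3
gripper_force: 0.0
```

Request:
carry_out:
  motion:
    - [-1,0,0,0,0]
    - [-1,0,0,0,0]
    - [-1,0,0,0,0]
    - [-1,0,0,0,0]
    - [-1,0,0,0,0]
    - [-1,0,0,0,0]
    - [-1,0,0,0,0]

```text
t: 21.0
tcp_pos: [494.0, -313.7, 156.6]
ee_rot: [0.655, 0.756, -0.0, 0.0]
ft_force: [-2.0, -0.1, 6.4]
finger_gap: 43.0
gripper_force: 40.1
```

```bash
python3 plan.py 493.5 -312.8 154 8.2
```

```text
t 21.0 pos [ 494.  -313.7  156.6] yaw 8.18 tilt -1.0 F [-2.  -0.1  6.4] gap 42.99608107646037 gf 40.12305845506489
twist units -0.003 | dx 0.033 dy -0.013 dz 0.088
```

Request:
carry_out:
  motion:
    - [-1,0,0,-0.2,0]
    - [-1,0,0,-0.5,0]
    - [-1,0,0,-0.8,0]
    - [-1,0,0,-0.8,0]
    - [-1,0,0,-0.8,0]
    - [-1,0,0,-0.7,0.5]
    - [-1,0,0,-0.4,0.5]
    - [-1,0,0,0,0.5]
    - [-1,0,0,0,0.47]
    - [-1,0,0,0,0]

```text
t: 22.0
tcp_pos: [494.0, -313.4, 282.9]
ee_rot: [0.729, 0.684, 0.0, 0.001]
ft_force: [0.6, -0.2, -1.6]
finger_gap: 43.1
gripper_force: 41.0
```

```bash
python3 plan.py 539.9 310 153 -3.66;python3 -c "
from h import *
a=cams.snapshot('side')[80:330,150:400]
cv2.imwrite('pics/g4.png',cv2.resize(a,None,fx=2,fy=2))"
```

```text
t 22.0 pos [ 494.  -313.4  282.9] yaw -3.66 tilt -1.0 F [ 0.6 -0.2 -1.6] gap 43.118577088700356 gf 40.971618735347874
twist units -0.0 | dx 20.835 dy 0.202 dz 4.329
```

View pics/g4.png

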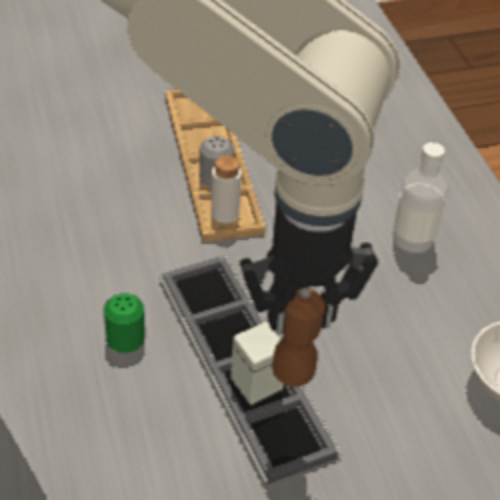

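The mill is held upright, with its foot at (296,375), clear of the tin. I'll carry it to the left end.

Request:
carry_out:
  motion:
    - [-1,0.4,0.01,0,0]
    - [-1,0.8,0.01,0,0]
    - [-1,0.9,0.01,0,0]
    - [-1,0.9,0.01,0,0]
    - [-1,0.9,0.01,0,0]
    - [-1,0.9,0.01,0,0]
    - [-1,0.9,0.01,0,0]
    - [-1,0.9,0.01,0,0]
    - [-1,0.9,0.01,0,0]
    - [-1,0.9,0.01,0,0]

```text
t: 23.05
tcp_pos: [512.5, -60.3, 281.8]
ee_rot: [0.729, 0.685, -0.0, -0.0]
ft_force: [0.0, 0.1, -1.5]
finger_gap: 43.0
gripper_force: 41.0
```

Request:
carry_out:
  motion:
    - [-1,0.9,0.01,0,0]
    - [-1,0.9,0.01,0,0]
    - [-1,0.9,0.01,0,0]
    - [-1,0.9,0.01,0,0]
    - [-1,0.9,0.01,0,0]
    - [-1,0.9,0.01,0,0]
    - [-1,0.9,0.01,0,0]
    - [-1,0.9,0.01,0,0]
    - [-1,0.9,0.01,0,0]
    - [-1,0.9,0.01,0,0]

```text
t: 24.05
tcp_pos: [532.3, 208.8, 281.8]
ee_rot: [0.729, 0.685, -0.0, -0.0]
ft_force: [-0.4, -0.2, -2.8]
finger_gap: 43.0
gripper_force: 41.0
```

Request:
carry_out:
  motion:
    - [-1,0.9,0,0,0]
    - [-1,0.9,0,0,0]
    - [-1,0.6,0,0,0]
    - [-1,0,0,0,0]
    - [-1,0,0,0,0]
    - [-1,0,0,0,0]

```text
t: 24.65
tcp_pos: [537.3, 278.2, 281.6]
ee_rot: [0.729, 0.684, -0.0, -0.0]
ft_force: [0.1, -0.2, -2.3]
finger_gap: 43.3
gripper_force: 41.0
```

```bash
python3 plan.py 539.9 310 153.9 -3.66
```

```text
t 24.65 pos [537.3 278.2 281.6] yaw -3.65 tilt -1.0 F [ 0.1 -0.2 -2.3] gap 43.27128946213543 gf 40.966215044118144
twist units 0.001 | dx 1.063 dy 0.019 dz 4.256
```

Request:
carry_out:
  motion:
    - [-1,0.5,0.02,0,0]
    - [-1,0.5,0,0,0]
    - [-1,0.06,0,0.4,0]
    - [-1,0,0,0.7,0]
    - [-1,0,0,0.7,0]
    - [-1,0,0,0.7,0]
    - [-1,0,0,0.6,0]
    - [-1,0,0,0.4,0]
    - [-1,0,0,0,0]
    - [-1,0,0,0,0]

```text
t: 25.65
tcp_pos: [540.4, 310.8, 176.7]
ee_rot: [0.729, 0.684, -0.0, -0.0]
ft_force: [-0.0, 0.1, -1.3]
finger_gap: 43.0
gripper_force: 41.0
```

```bash
python3 plan.py 539.9 310 153.9 -3.66
```

```text
t 25.65 pos [540.4 310.8 176.7] yaw -3.63 tilt -1.0 F [-0.   0.1 -1.3] gap 42.97233286186993 gf 41.02394037487102
twist units 0.005 | dx -0.028 dy -0.015 dz 0.759
```

Request:
carry_out:
  motion:
    - [-1,-0.02,-0.01,0.3,0]
    - [-1,0,0,0.25,0]
    - [-1,0,0,0.12,0]
    - [-1,0,0,0.05,0]
    - [-1,0,0,0,0]
    - [-1,0,0,0,0]
    - [-1,0,0,0,0]

```text
t: 26.35
tcp_pos: [540.1, 310.2, 155.4]
ee_rot: [0.729, 0.684, 0.0, 0.0]
ft_force: [-0.4, 0.5, -1.8]
finger_gap: 43.1
gripper_force: 41.0
```

Request:
carry_out:
  motion:
    - [-1,0,0,0.03,0]
    - [-1,0,0,0,0]
    - [-1,0,0,0,0]
    - [-1,0,0,0,0]

```text
t: 26.75
tcp_pos: [539.9, 310.1, 154.3]
ee_rot: [0.729, 0.684, 0.0, 0.0]
ft_force: [-0.0, -0.4, -1.6]
finger_gap: 43.0
gripper_force: 41.0
```

Request:
carry_out:
  motion:
    - [-1,0,0,0.02,0]
    - [-1,0,0,0,0]
    - [-1,0,0,0,0]
    - [-1,0,0,0,0]

```text
t: 27.15
tcp_pos: [540.0, 310.2, 153.7]
ee_rot: [0.729, 0.684, 0.0, 0.0]
ft_force: [-0.3, -0.2, -0.2]
finger_gap: 43.2
gripper_force: 41.1
```

Request:
carry_out:
  motion:
    - [-1,0,0,0.02,0]
    - [-1,0,0,0,0]
    - [-1,0,0,0,0]
    - [-1,0,0,0,0]

```text
t: 27.55
tcp_pos: [540.0, 310.3, 153.7]
ee_rot: [0.729, 0.684, 0.0, 0.0]
ft_force: [-2.1, -0.6, 4.9]
finger_gap: 42.9
gripper_force: 41.6
```

Request:
carry_out:
  motion:
    - [1,0,0,0,0]
    - [1,0,0,0,0]
    - [1,0,0,0,0]
    - [1,0,0,0,0]
    - [1,0,0,-0.4,0]
    - [1,0,0,-0.7,0]
    - [1,0,0,-0.8,-0.8]
    - [1,0,0,-0.8,-0.8]
    - [1,0,0,-0.2,-0.8]
    - [1,0,0,0,-0.8]

```text
t: 28.55
tcp_pos: [540.7, 310.6, 242.8]
ee_rot: [0.603, 0.797, 0.002, 0.001]
ft_force: [0.4, -0.6, -0.3]
finger_gap: 85.6
gripper_force: 0.0
```

Request:
carry_out:
  motion:
    - [1,0,0,0,-0.15]
    - [1,0,0,0,0]
    - [1,0,0,0,0]

```text
t: 28.85
tcp_pos: [539.8, 310.0, 240.0]
ee_rot: [0.599, 0.801, -0.0, -0.0]
ft_force: [0.5, 0.1, -0.2]
finger_gap: 85.6
gripper_force: 0.0
```

```bash
python3 plan.py 478.2 -234.2 115 16.5;python3 -c "
from h import *
a=cams.snapshot('top')[130:230,90:430]
cv2.imwrite('pics/g5.png',cv2.resize(a,None,fx=2.3,fy=2.3,interpolation=2))"
```

```text
t 28.85 pos [539.8 310.  240. ] yaw 16.37 tilt -1.0 F [ 0.5  0.1 -0.2] gap 85.55103471632266 gf 0.0
twist units -0.022 | dx -16.811 dy -7.121 dz 4.166
```

View pics/g5.png

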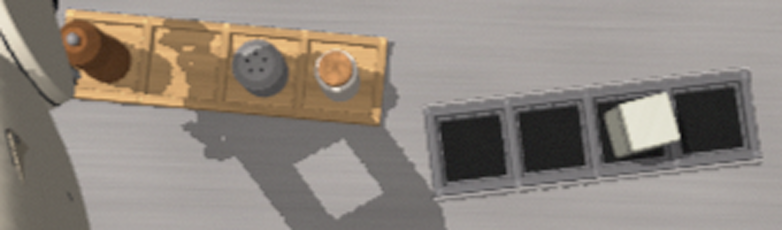

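From left to right the wooden rack holds the mill (foot at (115,65)), an empty bay, the shaker (262,68) and the jar (336,75), all upright. The tin is untouched at (648,122).

Request:
carry_out:
  motion:
    - [1,-0.5,-0.21,0,0]
    - [1,-0.9,-0.38,0,0]
    - [1,-0.9,-0.38,0,0]
    - [1,-0.9,-0.38,0,0]
    - [1,-0.9,-0.38,0,0]
    - [1,-0.9,-0.38,0,0]
    - [1,-0.9,-0.38,0,0]
    - [1,-0.9,-0.38,0,0]
    - [1,-0.9,-0.38,0,0]
    - [1,-0.9,-0.38,0,0]

```text
t: 29.9
tcp_pos: [507.7, 29.9, 239.9]
ee_rot: [0.599, 0.801, -0.0, -0.0]
ft_force: [-0.2, -1.4, 0.1]
finger_gap: 85.9
gripper_force: 0.0
```

Request:
carry_out:
  motion:
    - [1,-0.9,-0.38,0,0]
    - [1,-0.9,-0.38,0,0]
    - [1,-0.9,-0.38,0,0]
    - [1,-0.9,-0.38,0,0]
    - [1,-0.9,-0.38,0,0]
    - [1,-0.9,-0.38,0,0]
    - [1,-0.9,-0.38,0,0]
    - [1,-0.9,-0.38,0,0]
    - [1,-0.7,-0.3,0,0]
    - [1,-0.3,-0.15,0,0]

```text
t: 30.9
tcp_pos: [476.9, -235.8, 239.9]
ee_rot: [0.6, 0.8, -0.0, -0.0]
ft_force: [-0.2, 0.4, 1.2]
finger_gap: 85.5
gripper_force: 0.0
```

Request:
carry_out:
  motion:
    - [1,0,0,0.4,0]
    - [1,0,0,0.6,0]
    - [1,0,0,0.4,0]
    - [1,0,0,0.2,0]
    - [1,0,0,0,0]
    - [1,0,0,0,0]

```text
t: 31.5
tcp_pos: [478.1, -233.4, 192.1]
ee_rot: [0.598, 0.801, 0.0, 0.0]
ft_force: [-0.5, 0.0, 0.3]
finger_gap: 85.7
gripper_force: 0.0
```

```bash
python3 plan.py 478.2 -234.2 115 16.5
```

```text
t 31.5 pos [ 478.1 -233.4  192.1] yaw 16.5 tilt -1.0 F [-0.5  0.   0.3] gap 85.6997798138478 gf 0.0
twist units -0.001 | dx -0.025 dy -0.005 dz 2.569
```

Request:
carry_out:
  motion:
    - [1,-0.02,0,0.5,0]
    - [1,0,0,0.7,0]
    - [1,0,0,0.7,0]
    - [1,0,0,0.5,0]
    - [1,0,0,0.16,0]
    - [1,0,0,0,0]
    - [1,0,0,0,0]

```text
t: 32.2
tcp_pos: [478.6, -234.6, 115.9]
ee_rot: [0.599, 0.801, 0.0, 0.001]
ft_force: [1.1, -0.4, -1.0]
finger_gap: 85.3
gripper_force: 0.0
```

Request:
carry_out:
  motion:
    - [-1,0,0,0,0]
    - [-1,0,0,0,0]
    - [-1,0,0,0,0]
    - [-1,0,0,0,0]
    - [-1,0,0,0,0]
    - [-1,0,0,0,0]
    - [-1,0,0,0,0]

```text
t: 32.9
tcp_pos: [478.4, -234.5, 115.9]
ee_rot: [0.599, 0.801, 0.0, 0.0]
ft_force: [-0.3, 0.6, 6.8]
finger_gap: 47.8
gripper_force: 41.1
```

```bash
python3 plan.py 478.2 -234.2 115 16.5
```

```text
t 32.9 pos [ 478.4 -234.5  115.9] yaw 16.46 tilt -1.0 F [-0.3  0.6  6.8] gap 47.792364102116274 gf 41.11735761165619
twist units -0.006 | dx 0.012 dy -0.003 dz 0.03
```

Request:
carry_out:
  motion:
    - [-1,0,0,-0.2,0]
    - [-1,0,0,-0.5,0]
    - [-1,0,0,-0.8,0]
    - [-1,0,0,-0.8,0.5]
    - [-1,0,0,-0.8,0.6]
    - [-1,0,0,-0.7,0.6]
    - [-1,0,0,-0.4,0.6]
    - [-1,0,0,0,0.6]
    - [-1,0,0,0,0.46]
    - [-1,0,0,0,0]

```text
t: 33.9
tcp_pos: [478.0, -234.3, 242.3]
ee_rot: [0.73, 0.684, 0.0, 0.0]
ft_force: [0.2, -0.1, -1.1]
finger_gap: 47.5
gripper_force: 41.4
```

Request:
carry_out:
  motion:
    - [-1,0,0,0,0]
    - [-1,0,0,0,0]

```text
t: 34.1
tcp_pos: [478.0, -234.3, 241.5]
ee_rot: [0.729, 0.684, 0.0, 0.0]
ft_force: [0.6, 0.7, -1.0]
finger_gap: 47.8
gripper_force: 41.4
```

```bash
python3 plan.py 534.6 228.2 113 -3.66
```

```text
t 34.1 pos [ 478.  -234.3  241.5] yaw -3.64 tilt -1.0 F [ 0.6  0.7 -1. ] gap 47.84872974518306 gf 41.42151653766632
twist units 0.003 | dx 15.506 dy 0.899 dz 4.282
```

Request:
carry_out:
  motion:
    - [-1,0.4,0.05,0,0]
    - [-1,0.8,0.05,0,0]
    - [-1,0.9,0.05,0,0]
    - [-1,0.9,0.05,0,0]
    - [-1,0.9,0.05,0,0]
    - [-1,0.9,0.05,0,0]
    - [-1,0.9,0.05,0,0]
    - [-1,0.9,0.05,0,0]
    - [-1,0.9,0.05,0,0]
    - [-1,0.9,0.05,0,0]

```text
t: 35.1
tcp_pos: [509.0, 18.0, 241.1]
ee_rot: [0.729, 0.684, -0.0, -0.0]
ft_force: [-0.1, -0.3, -1.3]
finger_gap: 47.4
gripper_force: 41.4
```

Request:
carry_out:
  motion:
    - [-1,0.9,0.05,0,0]
    - [-1,0.9,0.05,0,0]
    - [-1,0.9,0.05,0,0]
    - [-1,0.9,0.05,0,0]
    - [-1,0.9,0.05,0,0]
    - [-1,0.9,0.05,0,0]
    - [-1,0.9,0.05,0,0]
    - [-1,0.8,0.05,0,0]
    - [-1,0,0,0,0]
    - [-1,0,0,0,0]

```text
t: 36.1
tcp_pos: [534.3, 228.6, 240.9]
ee_rot: [0.729, 0.685, -0.0, -0.0]
ft_force: [0.3, -0.2, -1.9]
finger_gap: 48.0
gripper_force: 41.4
```

```bash
python3 plan.py 534.6 228.2 113 -3.66
```

```text
t 36.1 pos [534.3 228.6 240.9] yaw -3.6 tilt -1.0 F [ 0.3 -0.2 -1.9] gap 47.9676135432061 gf 41.414358615875244
twist units 0.011 | dx -0.012 dy 0.011 dz 4.262
```

Request:
carry_out:
  motion:
    - [-1,0,0,0.4,0]
    - [-1,0,0,0.7,0]
    - [-1,0,0,0.7,0]
    - [-1,0,0,0.7,0]
    - [-1,0,0,0.5,0]
    - [-1,0,0,0.5,0]
    - [-1,0,0,0.3,0]
    - [-1,0,0,0.2,0]
    - [-1,0,0,0,0]
    - [-1,0,0,0,0]

```text
t: 37.1
tcp_pos: [535.3, 228.1, 121.6]
ee_rot: [0.73, 0.684, 0.0, 0.0]
ft_force: [-0.4, 0.5, -1.0]
finger_gap: 48.0
gripper_force: 41.4
```

```bash
python3 plan.py 534.6 228.2 112.7 -3.66
```

```text
t 37.1 pos [535.3 228.1 121.6] yaw -3.7 tilt -1.0 F [-0.4  0.5 -1. ] gap 47.96777381080043 gf 41.41418516635895
twist units -0.006 | dx 0.003 dy -0.023 dz 0.297
```

Request:
carry_out:
  motion:
    - [-1,0,-0.02,0.1,0]
    - [-1,0,0,0.1,0]
    - [-1,0,0,0.05,0]
    - [-1,0,0,0.03,0]
    - [-1,0,0,0,0]
    - [-1,0,0,0,0]
    - [-1,0,0,0,0]

```text
t: 37.8
tcp_pos: [534.4, 228.0, 112.9]
ee_rot: [0.73, 0.684, -0.0, -0.0]
ft_force: [-0.3, -1.2, 1.4]
finger_gap: 47.4
gripper_force: 41.6
```

Request:
carry_out:
  motion:
    - [-1,0,0,0.02,0]
    - [-1,0,0,0,0]
    - [-1,0,0,0,0]

```text
t: 38.1
tcp_pos: [534.4, 228.0, 112.9]
ee_rot: [0.73, 0.684, -0.0, -0.0]
ft_force: [-1.8, -1.4, 8.0]
finger_gap: 47.6
gripper_force: 42.3
```

Contact with the floor. I'll release, lift and back away.

Request:
carry_out:
  motion:
    - [1,0,0,0,0]
    - [1,0,0,0,0]
    - [1,0,0,0,0]
    - [1,0,0,0,0]
    - [1,0,0,-0.4,0]
    - [1,0,0,-0.7,0]
    - [1,0,0,-0.9,0]
    - [1,0,0,-0.9,0]
    - [1,0,0,-0.9,0]
    - [1,0,0,-0.6,0]

```text
t: 39.1
tcp_pos: [534.9, 228.2, 247.1]
ee_rot: [0.73, 0.684, 0.001, 0.001]
ft_force: [0.9, -0.7, -1.0]
finger_gap: 85.2
gripper_force: 0.0
```

Request:
carry_out:
  motion:
    - [1,0,-0.5,-0.3,0]
    - [1,0,-0.8,0,0]
    - [1,-0.9,0,0,0]
    - [1,-0.9,0,0,0]
    - [1,-0.9,0,0,0]
    - [1,-0.9,0,0,0]
    - [1,-0.9,0,0,0]
    - [1,-0.9,0,0,0]
    - [1,-0.9,0,0,0]
    - [1,-0.9,0,0,0]

```text
t: 40.1
tcp_pos: [481.4, 13.9, 254.1]
ee_rot: [0.73, 0.684, 0.0, 0.0]
ft_force: [0.5, -0.1, 0.2]
finger_gap: 85.1
gripper_force: 0.0
```

Request:
carry_out:
  motion:
    - [1,-0.9,0,0,0]
    - [1,-0.9,0,0,0]
    - [1,-0.9,0,0,0]
    - [1,-0.5,0,0,0]
    - [1,0,0,0,0]
    - [1,0,0,0,0]

```text
t: 40.7
tcp_pos: [475.3, -80.8, 253.7]
ee_rot: [0.73, 0.684, 0.0, 0.0]
ft_force: [0.8, -0.3, 0.5]
finger_gap: 85.4
gripper_force: 0.0
```

```bash
python3 -c "
from h import *
a=cams.snapshot('side')[100:220,190:310];b=cams.snapshot('top')[115:200,100:275]
a=cv2.resize(a,None,fx=3,fy=3,interpolation=2);b=cv2.resize(b,None,fx=2.4,fy=2.4,interpolation=2)
o=np.zeros((360,790,3),np.uint8);o[:a.shape[0],:a.shape[1]]=a;o[:b.shape[0],365:365+b.shape[1]]=b
cv2.imwrite('pics/f.png',o)
print(env.get_state()['tcp_pos'])"
```

```text
[475.36391759 -80.19897405 253.49376439]
```

View pics/f.png

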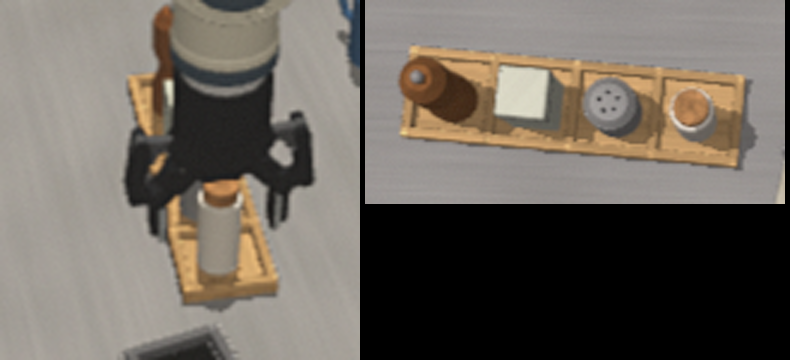

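The top view shows all four upright in their bays: mill (foot at (455,95)), tin (523,93), shaker (610,105) and jar (692,112). The order is correct and the robot is clear.

```bash
python3 -c "
from plant import order
print(order.close_job())"
```

```text
the job is handed in; nothing more can be done
None
```

The job is handed in at about 41 s: from left to right the wooden rack holds the mill, tin, shaker and jar, all upright in their own bays, and the green look-alike was left alone.

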